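# Tuck a new eave strip under the gingerbread roof tiles and hold it pressed

## Robot

A 6-joint arm with a two-finger parallel gripper is mounted at the origin on the work surface. World frame = base frame: x ahead of the robot, y to its left, z up, the work surface at z = 0. Lengths are in m, angles in degrees, forces in N, time in s.
With the tool pointing down it reaches from about 0.375 to 0.75 m from the base axis. Payload 9 kg.
Tool frame: the origin (TCP) lies where the fingers leave the gripper's body, on its centre line; the fingertips stand 73 mm ahead of it and the grasp point (between the pads) lies 54 mm ahead of it (robot.tip_reach is the distance from the TCP to the fingertips, in m); z points along the fingers, y is the line along which they close (so a half turn about z gives the same grasp; the last joint's range is limited). The gripper opens to 85 mm and grips with 20 to 120 N. Pads are 22 mm wide; open, the fingers measure 114 mm over their backs; the gripper's body (76 mm by 85 mm) begins 54 mm behind the grasp point. The pads swing forward as they close: fully open they stand 13 mm farther back than shut.
Start: joints at [-82.03, 5.964, 5.575, 89.605, 0, 77.527], TCP at [0.21, -0.562, 0.304] pointing down, gripper open.
Joint ranges: [-171.21, 171.21], [-48.23, 106.86], [-62.78, 66.21], [-105.2, 120.99], [-86.42, 89.51], [-180, 180]. Speed limits (degrees/s): [127.2, 127.2, 147.25, 180, 180, 180].

## Interface

Orientations are given as [roll, pitch, yaw] about the fixed x, y, z axes, in that order (R = Rz(yaw) Ry(pitch) Rx(roll)).
In Python, from plant import robot gives the robot as it stands. Calls block until the motion is done:
- robot.move_pose(position, orientation): joint-space move of the TCP to a pose.
- robot.line_to(position, vel=0.15, rotation=None, guard=None): straight line of the TCP; rotation=None keeps the orientation; vel is the mean speed in m/s. With guard (N) it stops when the force on the tool has changed by that much, and returns True; else False.
- robot.goto_joints(angles): joint-space move.
- robot.set_gripper(opening): finger opening in m; the grip force is fixed at half the most; returns when the fingers have stopped.
- robot.pause(seconds).
- robot.ik(position, orientation): joint angles nearest the present ones, or None.
- robot.observe(): the state.
- robot.grab_frame(name): name is "scene" or "top" or "wrist"; returns the picture (420x560x3 uint8, blue, green, red); there is no depth.
- robot.get_calibration(name): a dict with "vertical_fov" (degrees; the focal length in pixels is half the picture's height over the tangent of half this angle, whatever the lens; pixels are square), "cx", "cy" (the principal point, pixels), "rvec" (rotation vector, rad) and "tvec" (3), from world to camera coordinates, as OpenCV has them. Camera axes: x right, y down, z forward; pixel columns grow to the right and rows downward; lengths in m; the calibration is good to about 2 mm. The wrist camera is an equidistant fisheye: a pixel r from the principal point sees the ray r / f radians off the axis. A picture is of the moment at which its call begins: read the wrist's pose just before it. get_calibration takes no time and is no camera call; for the wrist camera it gives the pose at the moment of the call.
A pose or a line that the arm cannot do raises robot.IKError and nothing moves.
- robot.job_done(): hands the job in; it is judged then, once.
The state is a dict: "time": time; "q": joint angles; "qvel": joint speeds; "joint_torque": joint torques, N m; "tool_pos": TCP position; "tcp_rot": TCP orientation; "ft_force": force on the tool from outside, world axes, zero at the start; "torque": the same for the moment, N m; "gripper_width": finger opening in m; "gripper_force": force on a finger pad.
Only numpy, scipy, OpenCV 4.12 (cv2) and the standard library are available. Lean on these libraries where they do the work, as an engineer would, in place of code of your own. Each camera call takes 0.05 s, during which the arm holds its last target. There are 200 camera calls.

## Task

The eave strip of this gingerbread roof panel has broken off. Take the whole new strip from the cream tray, slide its plain long edge under the bottom row of lapped tiles without lifting the tiles, until its candy-stick edge is flush with the roof's eave and the strip sits square and centred under all three tiles. Press it down flat on the roof panel with a gentle finger's push (it snaps if pushed hard), leave the other things on the table undisturbed, and finish while still holding it pressed down: do not let go.

Things in the scene. Friction and masses are not known exactly. Their poses are not given: they have to be found in the camera images.
- strip: The new eave strip, on the tray: a flat gingerbread biscuit 62 mm (x) by 144 mm (y) by 6 mm thick, about 70 g, with a red-and-white candy stick fixed on top along one long edge. Origin: centre of its underside; x points to its plain long edge (at x = +31 mm), the one that goes under the tiles; z up. It seats with this origin at roof x = -54, y = 0, z = 20 mm and its x along the roof's x.
- strip_grip (a point): Middle of the new strip's candy stick, 22 mm behind the strip's centre (strip x = -22, y = 0, z = 13 mm). The stick is square-edged, 144 mm long, 12 mm wide (strip x from -28 to -16 mm) and 14 mm high (z from 6 to 20 mm): pinch it across its 12 mm from above, fingertips just over the biscuit.
- strip_corner_l (a point): Left corner of the new strip's plain long edge (strip x = +31, y = +72, z = +3 mm).
- strip_corner_r (a point): Right corner of the new strip's plain long edge (strip x = +31, y = -72, z = +3 mm).
- tray: Cream enamel tray with a black rim, 220 mm (x) by 340 mm (y), heavy, stays put; left or right of the roof. Its floor is 4 mm above the table, its rim 21 mm. Origin: centre of its underside.
- roof: Gingerbread roof panel iced flat on a silver cake board that does not move. Origin: centre of the board's underside, on the table; x points up the roof from eave to ridge, y along the eave to the left, z up. Board 230 x 230 x 12 mm, panel 170 x 170 x 8 mm on it, top at z = 20 mm. Three rows of tiles, up to 41 mm high; the panel is bare from the eave (x = -85 mm) to the bottom row (x = -45 mm).
- roof_eave (a point): Middle of the eave, the panel's lower edge, on its top face (roof x = -85, y = 0, z = 20 mm).
- roof_lap (a point): Point on the panel's top face straight below the middle of the lower edge of the bottom tile row (roof x = -45, y = 0, z = 20 mm). That edge hangs 8.5 mm above the panel. The gap narrows inwards, to 7 mm at 22 mm in; a hard bead of icing closes it 26 mm in (x = -19 mm). The seated strip has 22 mm under the tiles and 40 mm exposed.
- tile_left (a joint): Lift of the left tile (towards roof +y) of the bottom row about its iced upper edge (roof x = +10 mm), rad; 0 = lying as laid, grows as its lower edge is lifted (0.1 rad = 5.5 mm). Each of the three tiles is 55 mm long, 46 mm wide, 6 mm thick, at 48 mm pitch; about half a newton under its edge lifts it 0.1 rad.
- tile_middle (a joint): The same for the middle tile of the bottom row.
- tile_right (a joint): The same for the right tile of the bottom row (towards roof -y).
- spare_tile: Bystander on the tray: a single roof tile 55 x 46 x 6 mm. Origin: centre of its underside.
- broken_strip: Bystander on the tray: a short broken end of the old eave strip, 62 x 50 mm, with a stub of candy stick. Origin: centre of its underside.
- mug: Bystander: white mug, 85 mm high. Origin: centre of its base.
- steel_cup: Bystander: steel measuring cup, 55 mm high. Origin: centre of its base.
- tumbler: Bystander: drinking glass, 105 mm high. Origin: centre of its base.
- palette_knife: Bystander: palette knife with black handle, 225 mm long, lying flat. Origin: near its middle, underside.
- penguin: Bystander: small black-and-white sugar penguin, 52 mm high. Origin: centre of its base.
Mind the look-alikes: they are no part of the job. Several things look just like the strip: the one meant starts farthest from the robot's base.

How it is judged:
By the outcome, as a careful person would: the job done as asked, in the order asked, and still so for the second after the job is handed in, while the arm keeps its last pose, push and grip.
It also fails if it takes over 45 s, if anything falls off the work surface, if the arm or the gripper's body presses on something with over 40 N, if the wrist force passes 120 N, or if a joint passes its speed limit or range.

## Working session

There is one attempt and no reset: what is moved stays moved. The work goes in short steps, each a Python script; the robot and the scene stay as the last script left them, time stands still between calls to the robot, and variables do not carry over. Pictures are saved under pics/ and viewed, at most 10 in all, crops included, and the job is handed in when it is done.

```bash
mkdir -p pics
python3 - <<'E'
from plant import robot
import cv2,numpy as np
for n in("top","scene"):
    cv2.imwrite(f"pics/{n}0.png",robot.grab_frame(n)); print(n,robot.get_calibration(n))
o=robot.observe();print(o["time"],o["ft_force"],o["tcp_rot"],robot.tip_reach)
E
```

```text
top {'vertical_fov': 49.58468561635465, 'cx': 283.26236371102084, 'cy': 208.07471222667903, 'rvec': array([ 2.1782109 , -2.14649898,  0.13973789]), 'tvec': array([-0.03241424,  0.51984723,  1.38421435])}
scene {'vertical_fov': 47.52886144435385, 'cx': 282.04163854899355, 'cy': 206.75702028485193, 'rvec': array([ 0.72901493,  2.54242689, -1.16166616]), 'tvec': array([ 0.42662843, -0.10952198,  1.58648131])}
0.1 [-0.17588728  0.32676501  0.02298275] [-1.79937820e+02 -1.29022332e-02  2.04412842e+01] 0.0726
```

View pics/top0.png

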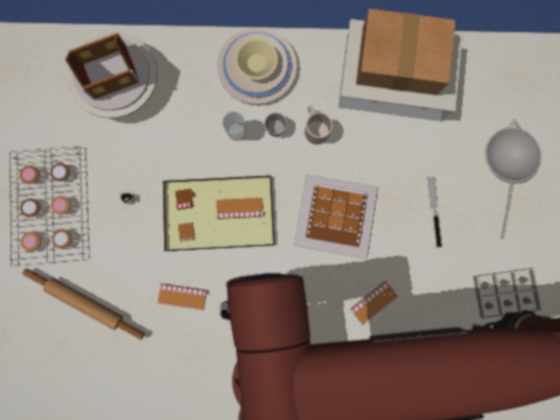

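View pics/scene0.png

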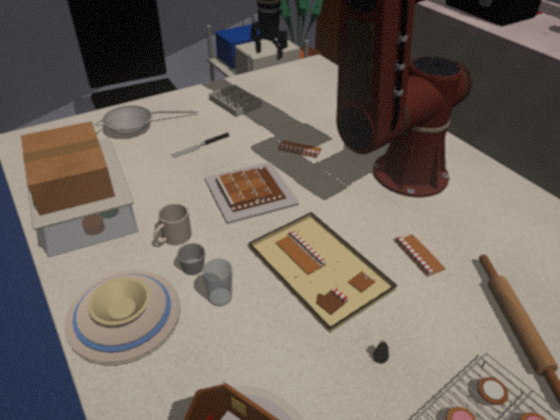

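The top view shows four possible strips: a whole one on the tray at (240,208), one on the table at (182,296), one on the table at (375,302), and the broken stub at (185,198). The robot's base is at the bottom of the picture, so the strip on the tray is both the farthest from it and the one described. The roof is at (336,216), and its bare side seems to face down.

```bash
cat > h.py <<'E'
from plant import robot
import cv2,numpy as np
def cal(n): return robot.get_calibration(n)
def rays(c,px,fish=False):
    px=np.atleast_2d(px).astype(float); f=210/np.tan(np.radians(c["vertical_fov"]/2))
    d=(px-[c["cx"],c["cy"]])/f
    if fish:
        r=np.linalg.norm(d,axis=1,keepdims=True)+1e-12
        v=np.hstack([d/r*np.sin(r),np.cos(r)])
    else: v=np.hstack([d,np.ones((len(d),1))])
    R=cv2.Rodrigues(c["rvec"])[0]
    return -R.T@c["tvec"], v@R
def cast(c,px,z,fish=False):
    o,v=rays(c,px,fish); return o+v*((z-o[2])/v[:,2:])
def proj(c,p,fish=False):
    R=cv2.Rodrigues(c["rvec"])[0]; q=np.atleast_2d(p)@R.T+c["tvec"]
    f=210/np.tan(np.radians(c["vertical_fov"]/2)); d=q[:,:2]; n=np.linalg.norm(d,axis=1,keepdims=True)
    s=np.arctan2(n,q[:,2:])/n if fish else 1/q[:,2:]
    return d*s*f+[c["cx"],c["cy"]]
E
python3 - <<'E'
from h import *
c=cal("top")
for nm,p,z in [("strip",(240,208),.015),("c2",(182,296),.01),("c3",(375,302),.01),("roof",(336,216),.03),("tray",(220,213),.004),("tumbler",(236,130),0),("cup",(276,126),0),("penguin",(128,198),0)]:
    print(nm,cast(c,p,z)[0].round(3))
w=cal("wrist");o=robot.observe();print(w,o["tool_pos"])
R=cv2.Rodrigues(w["rvec"])[0];print(-R.T@w["tvec"],R.T[:,2])
print(cast(c,[(297,178),(378,184),(371,256),(294,247)],.012).round(3))
im=robot.grab_frame("top")[160:270,150:390]
cv2.imwrite("pics/crop1.png",cv2.resize(im,None,fx=3.3,fy=3.3,interpolation=cv2.INTER_CUBIC))
E
```

```text
strip [0.52  0.111 0.015]
c2 [0.245 0.283 0.01 ]
c3 [ 0.235 -0.313  0.01 ]
roof [ 0.498 -0.189  0.03 ]
tray [0.505 0.175 0.004]
tumbler [0.777 0.132 0.   ]
cup [0.793 0.002 0.   ]
penguin [0.549 0.47  0.   ]
{'vertical_fov': 65.70646984690485, 'cx': 278.7429123711252, 'cy': 205.74897279763243, 'rvec': array([-2.36473462,  1.64265318,  0.25438284]), 'tvec': array([-0.59959477, -0.03945673,  0.37913423])} [ 0.20953294 -0.56201282  0.30325072]
[ 0.2812584  -0.53529804  0.37304586] [-0.28293923 -0.10480987 -0.95339408]
[[ 0.62  -0.067  0.012]
 [ 0.604 -0.325  0.012]
 [ 0.376 -0.301  0.012]
 [ 0.401 -0.06   0.012]]
```

View pics/crop1.png

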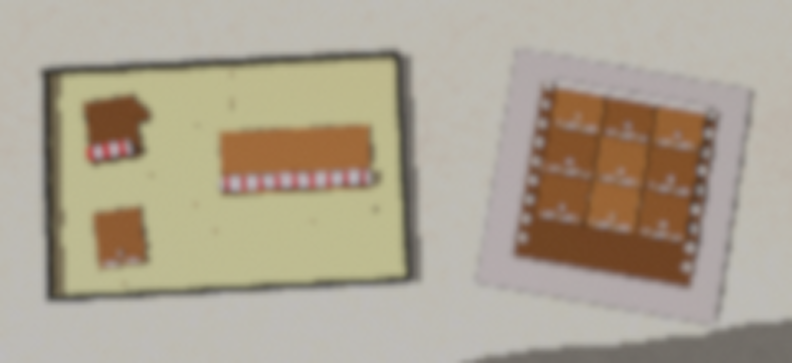

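The crop confirms the choice. The whole strip on the tray is at crop (296,160), with its candy edge towards the robot. The roof's eave runs from (515,257) to (692,286), also towards the robot. Next I take close wrist views.

Run:
```python
from h import *
for y in (90,-90):
    for p in ((.5,.11,.1),(.43,-.18,.1),(.43,-.18,.3),(.45,.11,.26)):
        q=robot.ik(p,[180,0,y]); print(y,p,None if q is None else np.round(q))
robot.move_pose([.44,.07,.26],[180,0,90])
c=cal("wrist");im=robot.grab_frame("wrist");np.save("w1.npy",c,allow_pickle=True)
cv2.imwrite("pics/w1.png",im);o=robot.observe();print(o["time"],o["tool_pos"],o["tcp_rot"])
```

```text
90 (0.5, 0.11, 0.1) [ -2.  -6. -27.  68.   0.  88.]
90 (0.43, -0.18, 0.1) [-39. -14. -35.  69.   0.  51.]
90 (0.43, -0.18, 0.3) [-39. -18. -17.  91.   0.  51.]
90 (0.45, 0.11, 0.26) [ -3. -19. -22.  87.   0.  87.]
-90 (0.5, 0.11, 0.1) [ -2.  -6. -27.  68.   0. -92.]
-90 (0.43, -0.18, 0.1) [ -39.  -14.  -35.   69.    0. -129.]
-90 (0.43, -0.18, 0.3) [ -39.  -18.  -17.   91.    0. -129.]
-90 (0.45, 0.11, 0.26) [ -3. -19. -22.  87.   0. -93.]
2.6 [0.44024541 0.06941377 0.26003286] [1.79997096e+02 4.23456245e-03 8.99304675e+01]
```

View pics/w1.png

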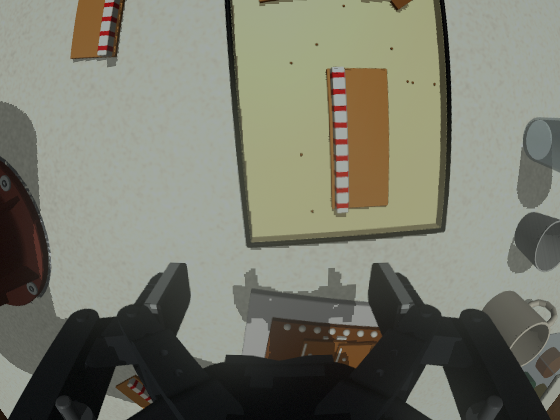

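The wrist view shows the strip clearly, with its plain edge from (386,69) to (388,207) and its candy stick from (338,67) to (343,213). Image right is world +x. Next is the same view of the roof.

Run:
```python
from h import *
c=np.load("w1.npy",allow_pickle=True).item();im=cv2.imread("pics/w1.png")
hsv=cv2.cvtColor(im,cv2.COLOR_BGR2HSV);print(hsv[140,365],hsv[140,410],hsv[130,330])
m=cv2.inRange(hsv,(5,120,90),(18,255,255));m[:,:350]=0;m[:55]=0;m[225:]=0;m[:,400:]=0
m=cv2.morphologyEx(m,cv2.MORPH_OPEN,np.ones((3,3)))
ct=max(cv2.findContours(m,0,1)[0],key=cv2.contourArea)[:,0]
P=cast(c,ct,.010,True)[:,:2].astype(np.float32)
r=cv2.minAreaRect(P*1000);print("biscuit part",r,cv2.boxPoints(r).round(1).tolist())
# candy: red+white
w=cv2.inRange(hsv,(0,0,150),(180,60,255))|cv2.inRange(hsv,(170,120,80),(180,255,255))|cv2.inRange(hsv,(0,120,80),(4,255,255))
w[:, :325]=0;w[:,355:]=0;w[:62]=0;w[220:]=0
w=cv2.morphologyEx(w,cv2.MORPH_OPEN,np.ones((3,3)))
ct=max(cv2.findContours(w,0,1)[0],key=cv2.contourArea)[:,0]
r=cv2.minAreaRect(cast(c,ct,.024,True)[:,:2].astype(np.float32)*1000);print("candy",r)
robot.move_pose([.42,-.35,.26],[180,0,90])
c=cal("wrist");im=robot.grab_frame("wrist");np.save("w2.npy",c,allow_pickle=True)
cv2.imwrite("pics/w2.png",im);print(robot.observe()["time"])
```

```text
[ 17 152 136] [ 31  60 162] [ 16 148 129]
biscuit part ((530.7000732421875, 115.68891906738281), (41.21095657348633, 142.8041534423828), 3.5035452842712402) [[505.79998779296875, 185.6999969482422], [514.5, 43.20000076293945], [555.5999755859375, 45.70000076293945], [546.9000244140625, 188.1999969482422]]
candy ((497.7967224121094, 161.19747924804688), (27.870927810668945, 56.557376861572266), 3.0658209323883057)
4.2
```

View pics/w2.png

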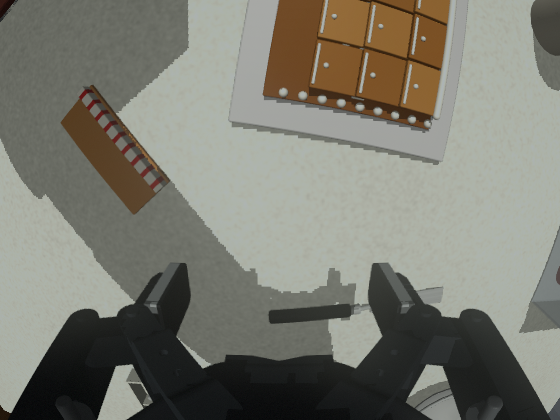

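The roof is cut off at the top. The visible eave corner is at (264,97) and its edge runs up and to the right. I move 0.11 m to the left to see the whole roof.

Run:
```python
from h import *
robot.line_to([.43,-.25,.26],vel=.2)
c=cal("wrist");im=robot.grab_frame("wrist");np.save("w3.npy",c,allow_pickle=True)
cv2.imwrite("pics/w3.png",im);o=robot.observe();print(o["time"],o["ft_force"])
```

```text
4.9 [ 0.04782534  0.15512112 -0.2143657 ]
```

View pics/w3.png

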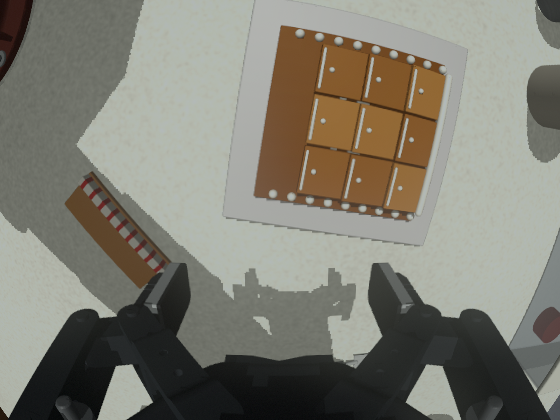

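The whole roof is in view. The eave runs from (281,26) to (254,198), and the lower edge of the bottom tile row runs from (321,43) to (298,193).

Run:
```python
from h import *
c=np.load("w3.npy",allow_pickle=True).item();im=cv2.imread("pics/w3.png")
hsv=cv2.cvtColor(im,cv2.COLOR_BGR2HSV)
m=cv2.inRange(hsv,(5,110,50),(18,255,255));m[:,:235]=0;m[235:]=0
m=cv2.morphologyEx(m,cv2.MORPH_OPEN,np.ones((3,3)))
ct=max(cv2.findContours(m,0,1)[0],key=cv2.contourArea)[:,0]
P=cast(c,ct,.020,True)[:,:2]*1000
# eave: leftmost contour pixel per row
E_=np.array([(np.flatnonzero(m[r])[0]-.5,r) for r in range(34,190)]);Q=cast(c,E_,.02,True)[:,:2]*1000
vx,vy,x0,y0=cv2.fitLine(Q.astype(np.float32),cv2.DIST_HUBER,0,.01,.01).ravel()
if vy<0: vx,vy=-vx,-vy
d=np.array([vx,vy]);n=np.array([vy,-vx]);print("eave yaw",np.degrees(np.arctan2(-vx,vy)),"rms",np.std((Q-[x0,y0])@n))
s=(P-[x0,y0])@d;t=(P-[x0,y0])@n
k=(t>-1)&(t<25);print("eave extent",s[k].min(),s[k].max(),np.ptp(s[k]))
mid=np.array([x0,y0])+d*(s[k].min()+s[k].max())/2;print("eave mid",mid,"strip seat",mid+31*n,"roof",mid+85*n)
# board: bright low-saturation corners, cast at z=12
b=cv2.inRange(hsv,(0,0,100),(180,40,255))
for p in ((258,-3),(467,47),(423,244),(224,215)): print("board",cast(c,p,.012,True)[0,:2]*1000)
for nm,p in (("tile edge L",(321,43)),("tile edge R",(298,193))):
    q=cast(c,p,.0345,True)[0,:2]*1000;print(nm,(q-mid)@n-85,(q-mid)@d)
# cross-check in top view
ct_=cal("top");print(proj(ct_,np.append((mid)/1000,.02)),proj(ct_,np.append((mid+85*d)/1000,.02)),proj(ct_,np.append((mid-85*d)/1000,.02)))
print(proj(ct_,[[.5208,.1151,.01]]))
```

```text
eave yaw -9.011435 rms 0.2896959289702567
eave extent -83.12202469632841 85.23882133988218 168.3608460362106
eave mid [ 418.42526958 -177.96208112] strip seat [ 449.04264018 -182.8176605 ] roof [ 502.37612865 -191.27576654]
board [409.59724098 -62.7687849 ]
board [631.76794423 -95.55160951]
board [ 596.04844209 -320.73314472]
board [ 372.52513119 -284.62603662]
tile edge L -46.57799946478484 69.99947564339206
tile edge R -43.89249034798862 -71.13500360671172
[[331.93285421 241.71975365]] [[305.03125976 237.05005832]] [[358.87389777 246.39629672]]
[[238.94030613 208.07040589]]
```

The measurements agree with each other. The roof centre from the eave is (502.4,-191.3), and from the board diagonals it is (502.5,-190.9). Roof yaw is -9.0°. The strip is at (520.8,115.1) with yaw 3.5°, and both match the top view. I can grasp it now.

Run:
```python
from h import *
a=np.radians(3.5);g=np.array([.5208,.1151])-.022*np.array([np.cos(a),np.sin(a)])
z=.012+robot.tip_reach
robot.move_pose([*g,.17],[180,0,93.5])
robot.set_gripper(.045)
print("hit",robot.line_to([*g,z],vel=.1,guard=6))
o=robot.observe();print(o["tool_pos"],o["ft_force"],o["gripper_width"])
robot.set_gripper(0)
o=robot.observe();print(o["tool_pos"],o["ft_force"],o["gripper_width"],o["gripper_force"])
robot.line_to([*g,.19],vel=.1)
c=cal("wrist");im=robot.grab_frame("wrist");np.save("w4.npy",c,allow_pickle=True);cv2.imwrite("pics/w4.png",im)
o=robot.observe();print(o["time"],o["tool_pos"],o["tcp_rot"],o["ft_force"],o["gripper_width"])
```

```text
hit False
[0.49932656 0.11375636 0.08529793] [0.3245558  0.75456505 0.05865683] 0.04484345900780124
[0.49936809 0.113737   0.08539089] [-0.9309059   0.11335424  5.80401995] 0.010252264795333492 60.623531341552734
9.4417 [0.49842553 0.11375404 0.18914458] [-1.79921908e+02 -8.09623496e-03  9.34973289e+01] [-0.60549456  0.15704331 -0.52460095] 0.01030851049122244
```

View pics/w4.png

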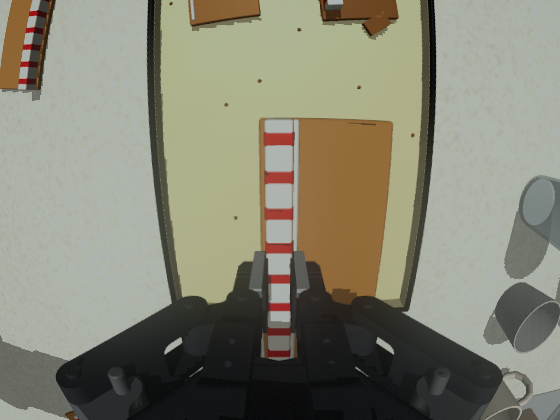

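The strip is held between the pads. The biscuit's far-left corner is at (391,122), its outer corner is at (261,119), and the stick lies straight along the finger line. Next I work out its offset in the hand.

Run:
```python
from h import *
c=np.load("w4.npy",allow_pickle=True).item();im=cv2.imread("pics/w4.png")
hsv=cv2.cvtColor(im,cv2.COLOR_BGR2HSV)
m=cv2.inRange(hsv,(5,110,50),(18,255,255));m[:100]=0;m[280:]=0;m[:,:302]=0;m[:,410:]=0
tcp=np.array([.49843,.11375]);a=np.radians(3.5);u=np.array([np.cos(a),np.sin(a)]);v=np.array([-u[1],u[0]])
zt=.18914-.0814+.006
def fit(px):
    Q=(cast(c,px,zt,True)[:,:2]-tcp)@np.array([u,v]).T*1000
    return Q,cv2.fitLine(Q.astype(np.float32),cv2.DIST_HUBER,0,.01,.01).ravel()
Q,l=fit([(np.flatnonzero(m[r])[-1]+.5,r) for r in range(130,270)]);print("plain edge: along x=",l[2],"y0",l[3],"dir",np.degrees(np.arctan2(-l[0],l[1])))
Q,l=fit([(k,np.flatnonzero(m[:,k])[0]-.5) for k in range(308,385)]);print("left end y=",l[3],"x0",l[2],"dir",np.degrees(np.arctan2(l[1],l[0])))
print(proj(c,np.append(tcp+.053*u+.072*v,zt),True))
```

```text
plain edge: along x= 51.353546 y0 33.504013 dir -179.95526
left end y= 71.85971 x0 29.977625 dir 0.10072281
[[395.55223414 121.19002711]]
```

Run:
```python
from h import *
c=np.load("w4.npy",allow_pickle=True).item();im=cv2.imread("pics/w4.png")
tcp=np.array([.49843,.11375]);a=np.radians(3.5);u=np.array([np.cos(a),np.sin(a)]);v=np.array([-u[1],u[0]])
R=cv2.Rodrigues(c["rvec"])[0];print("cam",((-R.T@c["tvec"])[:2]-tcp)@np.array([u,v]).T)
for y in (65,50,35):
  e=[proj(c,np.append(tcp+x*u+y*1e-3*v,z),True)[0].round(1) for x,z in ((-.009,.1137),(-.006,.1277),(.006,.1277),(.006,.1137),(.053,.1137))]
  r=int(round(e[2][1]));print(y,[k.tolist() for k in e])
r=200
print(r,[(k,im[r,k].tolist()) for k in list(range(256,304))])
k=cv2.resize(im[100:300,240:410],None,fx=3,fy=3,interpolation=cv2.INTER_CUBIC);cv2.imwrite("pics/w4c.png",k)
```

```text
cam [-0.00086184  0.07730062]
65 [[260.5, 133.1], [266.0, 136.0], [295.8, 136.0], [294.2, 133.1], [394.8, 136.1]]
50 [[260.9, 166.0], [266.3, 172.3], [295.4, 172.3], [293.9, 166.0], [392.7, 167.6]]
35 [[261.3, 197.7], [266.7, 206.9], [295.0, 206.9], [293.5, 197.7], [390.0, 198.0]]
200 [(256, [137, 175, 174]), (257, [138, 176, 174]), (258, [137, 175, 174]), (259, [121, 158, 159]), (260, [83, 120, 140]), (261, [68, 109, 141]), (262, [72, 115, 150]), (263, [72, 115, 151]), (264, [73, 110, 140]), (265, [135, 149, 153]), (266, [160, 172, 170]), (267, [172, 179, 174]), (268, [175, 180, 174]), (269, [175, 180, 175]), (270, [175, 180, 174]), (271, [175, 179, 174]), (272, [175, 179, 174]), (273, [175, 179, 174]), (274, [174, 179, 174]), (275, [175, 179, 174]), (276, [174, 179, 174]), (277, [174, 179, 174]), (278, [174, 179, 174]), (279, [174, 179, 174]), (280, [174, 179, 174]), (281, [174, 179, 174]), (282, [174, 179, 174]), (283, [175, 179, 174]), (284, [174, 179, 174]), (285, [174, 179, 174]), (286, [173, 179, 174]), (287, [173, 178, 173]), (288, [174, 179, 174]), (289, [174, 179, 174]), (290, [171, 179, 174]), (291, [155, 165, 164]), (292, [124, 134, 136]), (293, [160, 169, 165]), (294, [174, 179, 174]), (295, [172, 178, 174]), (296, [162, 173, 172]), (297, [142, 153, 155]), (298, [94, 114, 128]), (299, [69, 109, 144]), (300, [68, 111, 149]), (301, [67, 111, 149]), (302, [67, 111, 149]), (303, [67, 111, 149])]
```

View pics/w4c.png

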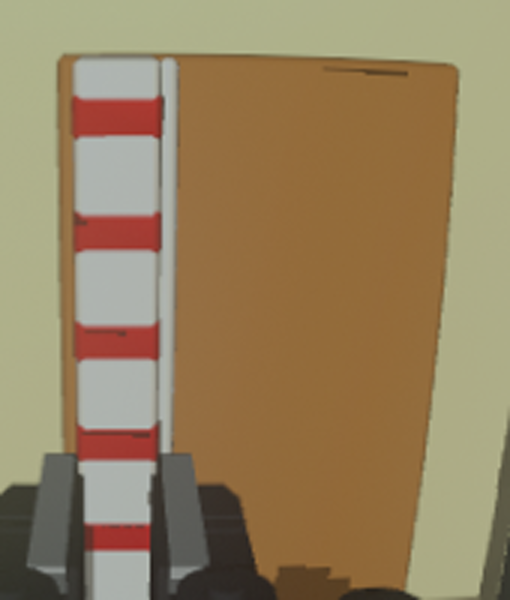

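The white line beside the stick is an icing bead along its base, so the stick is upright. The whole view is shifted about 1 mm by camera bias, and the strip is centred and square in the hand. Next I go to the pre-insert pose, touch down lightly in front of the tiles, and compare the strip with the roof in one image.

```bash
cat >> h.py <<'E'
A=np.radians(-9.0);N=np.array([np.cos(A),np.sin(A)]);D=np.array([-N[1],N[0]]);ROOF=np.array([.5024,-.1911])
def tool(x,y=0): return ROOF+N*(x-.022)+D*y     # tool xy for strip origin at roof (x,y)
def snap(i):
    c=cal("wrist");im=robot.grab_frame("wrist");np.save(f"w{i}.npy",c,allow_pickle=True);cv2.imwrite(f"pics/w{i}.png",im)
    o=robot.observe();print(o["time"],o["tool_pos"].round(5),o["tcp_rot"].round(2),o["ft_force"].round(2),o["gripper_width"]);return c,im
E
python3 - <<'E'
from h import *
robot.move_pose([*tool(-.082),.16],[180,0,81])
robot.line_to([*tool(-.082),.108],vel=.1)
robot.pause(.2);print(robot.observe()["ft_force"])
print("hit",robot.line_to([*tool(-.082),.0995],vel=.01,guard=1.5))
snap(5)
E
```

```text
[-0.14140164 -0.27622125 -0.54503249]
hit True
12.1833 [ 0.39957 -0.17479  0.10126] [-1.7999e+02 -1.0000e-02  8.0990e+01] [ 0.07 -0.91  4.35] 0.010067738891014297
```

View pics/w5.png

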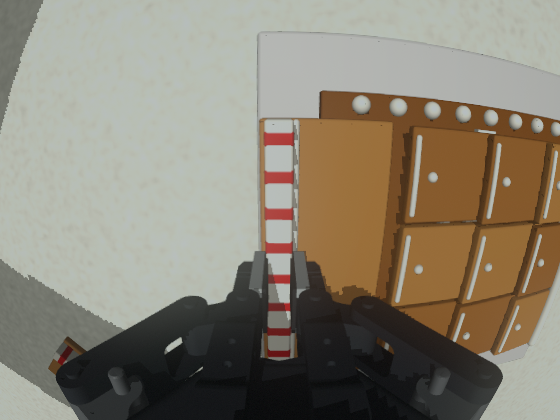

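The strip touched the panel at z=0.1013, as predicted. In this view the eave corner is at (320,92), the left tile's lower corner is at (412,127), and the strip's left end is at row 120. Next I compare them within this one image.

Run:
```python
from h import *
c=np.load("w5.npy",allow_pickle=True).item();im=cv2.imread("pics/w5.png")
rf=lambda px,z:((cast(c,px,z,True)[:,:2]-ROOF)@np.array([N,D]).T*1000)
hsv=cv2.cvtColor(im,cv2.COLOR_BGR2HSV);m=cv2.inRange(hsv,(3,90,30),(20,255,255))
fl=lambda px,z:cv2.fitLine(rf(np.array(px,float),z).astype(np.float32),cv2.DIST_HUBER,0,.01,.01).ravel().round(3)
print("panel left side (y=85)",fl([(k,np.flatnonzero(m[80:,k])[0]+79.5) for k in range(326,352)],.020))
print("eave (x=-85)",fl([(np.flatnonzero(m[r,305:])[0]+304.5,r) for r in range(97,113)],.020))
V=hsv[:,:,2].astype(int)
print("strip end col 340:",[(r,V[r,340]) for r in range(112,128)])
print("edge row 160:",V[160,380:425].tolist()); print("row 200:",V[200,375:420].tolist());print("col 440:",[(r,V[r,440]) for r in range(118,140)])
print("strip L end",rf([(340,119.5),(380,120.5)],.026).round(1).tolist(),"expect y 72")
print("tile LL corner",rf([(412,127)],.0345).round(1).tolist(),"expect -45,71")
o=robot.observe();t=(np.array(o["tool_pos"][:2])-ROOF)@np.array([N,D]).T;print("strip origin by tool",t*1000+[22,0])
```

```text
panel left side (y=85) [ 9.9900e-01  4.3000e-02 -7.7304e+01  8.4292e+01]
eave (x=-85) [ 1.2000e-02 -1.0000e+00 -8.6114e+01  7.8504e+01]
strip end col 340: [(112, np.int64(116)), (113, np.int64(117)), (114, np.int64(117)), (115, np.int64(117)), (116, np.int64(117)), (117, np.int64(117)), (118, np.int64(113)), (119, np.int64(127)), (120, np.int64(148)), (121, np.int64(155)), (122, np.int64(156)), (123, np.int64(156)), (124, np.int64(156)), (125, np.int64(157)), (126, np.int64(157)), (127, np.int64(157))]
edge row 160: [155, 154, 155, 154, 155, 155, 154, 155, 154, 156, 132, 106, 116, 116, 116, 116, 115, 116, 116, 116, 115, 116, 77, 74, 73, 73, 73, 72, 75, 77, 85, 111, 127, 132, 133, 143, 175, 187, 188, 185, 156, 133, 135, 135, 135]
row 200: [155, 154, 154, 155, 155, 155, 154, 155, 154, 154, 155, 150, 126, 116, 116, 117, 117, 117, 116, 116, 116, 116, 116, 103, 77, 78, 78, 77, 74, 78, 83, 89, 113, 129, 133, 131, 151, 178, 186, 186, 178, 149, 135, 135, 135]
col 440: [(118, np.int64(112)), (119, np.int64(113)), (120, np.int64(113)), (121, np.int64(113)), (122, np.int64(113)), (123, np.int64(113)), (124, np.int64(113)), (125, np.int64(113)), (126, np.int64(114)), (127, np.int64(105)), (128, np.int64(99)), (129, np.int64(129)), (130, np.int64(132)), (131, np.int64(135)), (132, np.int64(134)), (133, np.int64(134)), (134, np.int64(134)), (135, np.int64(134)), (136, np.int64(135)), (137, np.int64(134)), (138, np.int64(135)), (139, np.int64(134))]
strip L end [[-77.5, 71.4], [-58.7, 71.7]] expect y 72
tile LL corner [[-46.1, 70.1]] expect -45,71
strip origin by tool [-8.21132757e+01  2.50596188e-02]
```

The image bias is the same for the strip and the roof (about -1.1 mm in x, -0.7 mm in y), so they agree to about 0.3 mm. I slide in just off the panel, watching the force.

Run:
```python
from h import *
def st(t):
    o=robot.observe();p=(np.array(o["tool_pos"][:2])-ROOF)@np.array([N,D]).T*1000+[22,0]
    f=o["ft_force"];print(t,o["time"],"xy",p.round(2),"z",round(o["tool_pos"][2]*1e3,2),"F",[round(float(f[:2]@N),2),round(float(f[:2]@D),2),round(float(f[2]),2)]);return p,o["tool_pos"][2],f
p,z0,f=st("start")
robot.line_to([*tool(-.082),.1019],vel=.01);st("raised")
for x in (-.072,-.064,-.058,-.0545):
    h=robot.line_to([*tool(x),.1018],vel=.015,guard=5);r=st(h)
    if h: break
```

```text
start 12.1833 xy [-8.211e+01  3.000e-02] z 101.26 F [0.21, -0.89, 4.35]
raised 12.4667 xy [-82.22   0.14] z 101.57 F [-0.15, 0.06, -0.89]
False 13.2833 xy [-7.204e+01  3.000e-02] z 101.78 F [0.24, -0.44, -0.56]
False 13.9667 xy [-6.403e+01  5.000e-02] z 101.76 F [-0.38, -0.17, -1.58]
False 14.5167 xy [-5.802e+01  3.000e-02] z 101.72 F [-0.1, 0.35, -0.97]
False 14.9 xy [-5.445e+01  3.000e-02] z 101.79 F [-0.93, 0.66, -1.42]
```

Run:
```python
from h import *
def st(t):
    o=robot.observe();p=(np.array(o["tool_pos"][:2])-ROOF)@np.array([N,D]).T*1000+[22,0]
    f=o["ft_force"];print(t,o["time"],"xy",p.round(2),"z",round(o["tool_pos"][2]*1e3,2),"F",[round(float(f[:2]@N),2),round(float(f[:2]@D),2),round(float(f[2]),2)]);return f
robot.line_to([*tool(-.054),.1014],vel=.01);robot.pause(.2);st("at")
z=.1014
for i in range(12):
    z-=.00015;robot.line_to([*tool(-.054),z],vel=.005);robot.pause(.15)
    F=np.mean([robot.observe()["ft_force"][2] for _ in range(3)])
    if F>3.2: break
st("press %.5f"%z)
c,im=snap(6);cv2.imwrite("pics/scene6.png",robot.grab_frame("scene"))
```

```text
at 15.35 xy [-5.396e+01 -1.000e-02] z 101.44 F [1.17, 0.52, -1.14]
press 0.10110 16.15 xy [-5.397e+01 -2.000e-02] z 101.36 F [-1.89, 1.55, 5.43]
16.2 [ 0.42737 -0.17922  0.10138] [-1.7993e+02 -4.0000e-02  8.1000e+01] [-1.5  1.2  5.6] 0.010244422672504354
```

View pics/w6.png

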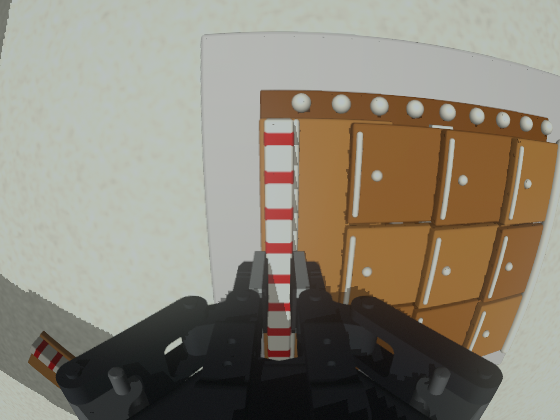

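The strip is under the tiles. Its outer edge is at column 260 and the panel's eave just above it is at column 261, so it looks flush. The tile edges show no visible lift. I check the flushness, tile height and force in numbers before handing in.

Run:
```python
from h import *
im=cv2.imread("pics/w6.png");c6=np.load("w6.npy",allow_pickle=True).item();c5=np.load("w5.npy",allow_pickle=True).item()
rf=lambda c,px,z:((cast(c,px,z,True)[:,:2]-ROOF)@np.array([N,D]).T*1000)
m=cv2.inRange(cv2.cvtColor(im,cv2.COLOR_BGR2HSV),(3,90,30),(20,255,255))
e=lambda rs:np.array([(np.flatnonzero(m[r,240:])[0]+239.5,r) for r in rs])
print("eave",rf(c6,e(range(96,112)),.020).mean(0)[0],"strip edge",rf(c6,e(range(130,220)),.026)[:,0][[0,45,89]])
# tile lower edges: bright step positions, both pictures, same assumed height
for n,c,rows in (("w5",c5,(160,200,260,280)),("w6",c6,(160,200,260,280))):
    V=cv2.cvtColor(cv2.imread(f"pics/{n}.png"),cv2.COLOR_BGR2HSV)[:,:,1].astype(int)
    for r in rows:
        k=[j for j in range(320,430) if V[r,j]<90]           # white icing line on the tile
        if k: print(n,r,rf(c,[(np.mean(k[:8]),r)],.0355).round(1)[0])
F=[robot.observe()["ft_force"] for _ in range(1)];robot.pause(.5);F.append(robot.observe()["ft_force"]);print(F,robot.observe()["time"])
```

```text
eave -85.35452872645268 strip edge [-85.77027634 -85.57079571 -85.46220398]
w5 160 [-42.7  55.5]
w5 200 [-42.6  36.8]
w5 260 [-42.8   5.9]
w5 280 [-59.5  -4.6]
w6 160 [-42.7  54.6]
w6 200 [-42.7  36.6]
w6 260 [-42.7   6.9]
w6 280 [-48.  -4.]
[array([-1.65768871,  1.23582767,  5.73138525]), array([-1.56070044,  1.11984793,  4.85661797])] 16.75
```

The outer edge is flush with the eave to about 0.3 mm and the strip is square. The left and middle tile lines are where they were before. The push is a steady 5–6 N, so I hand it in while still holding.

```bash
python3 -c "
from plant import robot
print(robot.job_done())"
```

```text
the job is handed in; nothing more can be done
None
```

I handed the job in with the strip under the bottom tiles, flush with the eave to about 0.3 mm and centred to within about half a millimetre, still gripped and pressed down at about 5–6 N; the right tile was hidden by the gripper in the last view, so I couldn't check it.

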